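# Build up the spacer pack on the upright spindle

### The arm

A 7-joint arm with a two-finger parallel gripper is mounted at the origin on the work surface. World frame = base frame: x ahead of the robot, y to its left, z up, the work surface at z = 0. Lengths are in m, angles in rad, forces in N, time in s.
With the tool pointing down it reaches from about 0.35 to 0.9 m from the base axis. Payload 7.2 kg.
Tool frame: the origin (TCP) lies between the finger pads; the fingertips stand 11 mm ahead of it and the grasp point (between the pads) lies 8 mm behind it (r.finger_overhang is the distance from the TCP to the fingertips, in m); y points along the fingers, x is the direction in which the jaws open and shut, and the axes are right-handed (so a half turn about y gives the same grasp; the last joint's range is limited). The gripper opens to 85 mm and grips with 20 to 120 N. Pads are 22 mm wide; open, the fingers measure 114 mm over their backs; the gripper's body (76 mm by 85 mm) begins 54 mm behind the grasp point. The pads swing forward as they close: fully open they stand 13 mm farther back than shut.
Start: joints at [1.065, 0.411, -0.013, 1.596, 0.006, 1.134, -0.082], TCP at [0.265, -0.566, 0.242] pointing down, gripper open.
Joint ranges: [-2.95, 2.95], [-0.29, 1.99], [-1.47, 1.44], [0.14, 2.54], [-1.03, 4.17], [0.13, 1.85], [-2.86, 2.86]. Speed limits (rad/s): [2.39, 2.39, 3.01, 3.01, 3.14, 3.14, 3.14].

### API

Orientations are given as a unit quaternion [w, x, y, z].
In Python, from rig import r gives the robot as it stands.
- The arm moves only by the tool send_rows, never from a script. Its arguments are lists of equal length, an entry for each row: "rot": the turn, a rotation vector about the tool's x, y, z in units of 6 degrees (1.0 is 6 degrees), a list of three; "delta_pos": the shift along the tool's x, y, z in units of 40 mm (1.0 is 40 mm), a list of three; "grip": the closure, from 0 (fully open) to 1 (shut). In form: {"rot": [[rx, ry, rz], ...], "delta_pos": [[x, y, z], ...], "grip": [grip, ...]}. A call has 1 to 20 rows; each row is the pose to reach, as a shift and turn from the pose commanded when the call began, along the tool's axes at that moment; what a row does not reach only later rows make up. A row lasts 1/8 s, in which the tool goes at most 62.5 mm and 10.7 degrees, less where a joint would pass 70% of its speed; a pose out of reach is approached as far as the arm can. A call with a gripper value outside its range is refused whole. The fingers move at their own pace and stop on an object; "squeeze" is the grip in N (left out, the last holds). Time passes only in rows, so rows that repeat a pose let the fingers close. It gives the time, the measured TCP pose, the force and the opening at its end, in the units of the state.
- r.read_state(): the state, without advancing time (a new reading comes with each control period).
- r.camera(name): name is "scene" or "top" or "wrist"; returns (picture, depth): 420x560x3 uint8, red, green, blue; 420x560 float32, m along the optical axis (not along the pixel's ray), 0 where there is no reading.
- r.camera_model(name): a dict with "intrinsics" (3x3 intrinsics, pixels), "dist_coeffs" ([k1, k2, p1, p2, k3] as OpenCV has them; the pictures are not rectified), "rvec" (rotation vector, rad) and "tvec" (3), from world to camera coordinates, as OpenCV has them; the wrist camera has in their place "hand_eye" (4x4, takes a point from camera to tool coordinates, whose origin is the TCP and whose axes are the tool frame's). Camera axes: x right, y down, z forward; pixel columns grow to the right and rows downward; lengths in m; the calibration is good to about 2 mm. A picture is of the moment at which its call begins: read the wrist's pose just before it. camera_model takes no time and is no camera call.
- r.finish_job(): hands the job in, once; it reports no verdict.
The state is a dict: "clock": time; "joint_positions": joint angles; "joint_vel": joint speeds; "tau": joint torques, N m; "tcp_pos": TCP position; "tcp_rot": TCP orientation; "force": force on the tool from outside, world axes, zero at the start; "ft_torque": the same for the moment, N m; "opening": finger opening in m.
Only numpy, scipy, OpenCV 4.12 (cv2) and the standard library are available. Lean on these libraries where they do the work, as an engineer would, in place of code of your own. Each camera call takes 0.05 s, during which the arm holds its last target. There are 200 camera calls.

### The job

Build up the spacer pack on the spindle that stands nose-up on the inspection bench: slide the three loose ground steel spacers over its nose in size order, the widest at the bottom, then the middle one, then the small one with the keyway on top, each fully home on what is below it. The key's direction is not measured: turn the small spacer under a light push until its keyway drops over the key, then ease it home. Ease each one down gently without forcing it or letting it fall, let go, and leave the rest of the bench undisturbed.

Things in the scene. Friction and masses are not known exactly. Their poses are not given: they have to be found in the camera images.
- unit: grey spindle unit bolted to the bench, upright: flange 112 mm across, 12 mm high; barrel 86 mm across to 60 mm; dark cap 74 mm across to 66 mm; bright steel spindle out of the top. Origin: centre of the underside, on the spindle axis, z up. Its front (own -x) bears a small aluminium block with a brass plug. Nothing else within 45 mm of the flange.
- seat (a point): centre of the shoulder face (seat of the wide spacer) on the spindle axis, 80 mm above the unit's underside; axes as the unit's. Shoulder 50 mm across; above this point the spindle is 40 mm across to 14 mm, 30 mm to 27 mm, 22 mm (the nose) to 47 mm. Upper edges bevelled 2 mm wide. Finished pack: undersides of wide, middle, keyed spacer 0, 16, 29 mm above this point.
- nose_tip (a point): centre of the nose's flat end, 47 mm above the seat. On the nose's side a parallel key, 6 mm wide, 2.8 mm proud, from 20 to 9 mm below this point. The spindle is locked and does not turn; the key points anywhere within 0.8 rad either way of the unit's front (-x), not reported (axes: the unit's). The ground faces take at most 60 N from a spacer; 5 to 10 N is enough.
- wide_spacer: plain ground steel ring, outside 58 mm, bore 41.4 mm, 16 mm high, about 155 g, flat on the bench; origin: centre of its underside, z up. It fits the 40 mm journal. Round each of the three spacers at least 35 mm of the bench is bare.
- middle_spacer: plain ground steel ring, outside 48 mm, bore 31.4 mm, 13 mm high, 105 g, flat on the bench; origin: centre of its underside, z up. It fits the 30 mm journal and passes over the key.
- keyed_spacer: ground steel ring, outside 40, bore 23, height 10 mm, 65 g, flat on the bench; keyway through the bore 7.5 mm wide, 3.8 mm deep at its own -x, within 0.5 rad of facing the robot at the start. Origin: centre of underside, z up. On the nose it first rests on the key's top, underside 38 mm above the seat; once keyway and key align (about 0.1 rad either way) it can go down 9 mm more.
- master_ring: bystander: dark steel master setting ring, thick and with a small bore: outside 52 mm, bore 18 mm, 24 mm high; origin: centre of its underside. Stays where it is.
- caliper: bystander: caliper lying on the bench near the robot, 235 mm long along its y, 14 mm high; origin under its middle. Stays where it is.
- micrometer: bystander: micrometer lying on the bench, about 140 mm long along its y, 18 mm high; origin at the middle of its bow. Stays where it is.
- pen: bystander: marker pen, 130 mm long along its y, 13 mm thick; origin under its middle. Stays where it is.
- vee_block: bystander: steel vee block 60 x 50 x 42 mm with a 130 mm test shaft lying in it; origin: centre of the underside. Stays where it is.
- calculator: bystander: black desk calculator 100 x 150 x 16 mm; origin: centre of the underside. Stays where it is.
- gauge_case: bystander: red plastic gauge case 114 x 164 x 47 mm; origin: centre of the underside. Stays where it is.
Not all that is in view belongs to the job. Leave any blue look-alike of the wide_spacer alone.

How it is judged:
On the way, in this order (a step that is already met when the one before it is completed fails the run):
1. the wide spacer is seated on the spindle's shoulder (horizontal distance between wide_spacer and seat below 0.003 m and z of wide_spacer in the frame of seat between -0.003 and 0.002 m), for 0.1 s.
2. the middle spacer is seated on the wide one (horizontal distance between middle_spacer and seat below 0.003 m and z of middle_spacer in the frame of seat between 0.013 and 0.018 m), for 0.1 s.
3. the keyed spacer is over the key and seated on the middle one (horizontal distance between keyed_spacer and seat below 0.003 m and z of keyed_spacer in the frame of seat between 0.026 and 0.031 m), for 0.1 s.
At the end, for the whole second after the job is handed in: All three spacers lie flat (0.06 rad), at rest and centred within 3 mm on the spindle: undersides no more than 2 mm above 0 (wide), 16 (middle) and 29 mm (keyed) over the shoulder face, so each is down on what is below it (all of step 1 and all of step 2 and all of step 3 and angle between each of wide_spacer, middle_spacer, keyed_spacer's own z axis and vertical below 0.06 rad and linear speed of each of wide_spacer, middle_spacer, keyed_spacer below 0.02 m/s); the robot touches nothing.
It fails at once if a spacer is forced or knocked against the spindle or the unit with more than 60 N (contact force between any of wide_spacer, middle_spacer, keyed_spacer and unit above 60 N).
It fails at once if a spacer is forced or knocked against the one below it with more than 60 N (contact force between wide_spacer and middle_spacer above 60 N or contact force between any of middle_spacer, wide_spacer and keyed_spacer above 60 N).
It fails at once if a spacer falls or is slammed down the spindle (faster than 0.5 m/s) ((horizontal distance between wide_spacer and seat below 0.02 m and z of wide_spacer in the frame of seat below 0.047 m and linear speed of wide_spacer above 0.5 m/s) or (horizontal distance between middle_spacer and seat below 0.02 m and z of middle_spacer in the frame of seat below 0.047 m and linear speed of middle_spacer above 0.5 m/s) or (horizontal distance between keyed_spacer and seat below 0.02 m and z of keyed_spacer in the frame of seat below 0.047 m and linear speed of keyed_spacer above 0.5 m/s)).
It fails at once if a bystander on the bench is pushed aside by more than 20 mm (distance of any of master_ring, caliper, micrometer, pen, vee_block, calculator, gauge_case from where it was at the start of the episode above 0.02 m).
It also fails if it takes over 72 s, if anything falls off the work surface, if the arm or the gripper's body presses on something with over 40 N, if the wrist force passes 120 N, or if a joint passes its speed limit or range.

## Working session

There is one attempt and no reset: what is moved stays moved. The work goes in short steps, Python scripts to look and compute and a tool call to move; the robot and the scene stay as the last step left them, time stands still between calls to the robot, and variables do not carry over. Pictures are saved under pics/ and viewed, about 8 in all and at most 12, crops included, and the job is handed in when it is done.

Besides the shell and the picture viewer there is one more tool, called as a command line: name --argument value ..., lists and objects as JSON in quotes. send_rows: Moves the arm, as the interface text tells. Its arguments: {"type":"object","properties":{"rot":{"type":"array"},"delta_pos":{"type":"array"},"grip":{"type":"array"},"squeeze":{"type":"number"}},"required":["rot","delta_pos","grip"]}

```bash
ls; mkdir -p pics
python3 - <<'E'
from rig import r
import cv2,numpy as np
s=r.read_state();print(s['clock'],s['tcp_pos'],s['tcp_rot'],s['opening'],s['force'],r.finger_overhang)
for n in ['top','scene','wrist']:
    p,d=r.camera(n);cv2.imwrite(f'pics/{n}0.png',p[:,:,::-1]);np.save(f'pics/{n}0.npy',d);print(n,r.camera_model(n))
E
```

```text
pics
0.0 [ 0.26472579 -0.56562514  0.24145618] [ 0.5969271  -0.59638638  0.3799818  -0.3789659 ] 0.08529619098192959 [ 1.09152179e+00 -9.95568358e-02 -1.02534846e-03] 0.011
top {'intrinsics': array([[524.54434019,   0.        , 279.9497332 ],
       [  0.        , 524.54434019, 215.17412447],
       [  0.        ,   0.        ,   1.        ]]), 'dist_coeffs': array([-0.12676937,  0.        ,  0.        ,  0.        ,  0.        ]), 'rvec': array([ 2.18998936, -2.15984077,  0.11344547]), 'tvec': array([-0.07825596,  0.54973455,  1.64987917])}
scene {'intrinsics': array([[396.53308357,   0.        , 276.81711268],
       [  0.        , 396.53308357, 205.95363158],
       [  0.        ,   0.        ,   1.        ]]), 'dist_coeffs': array([-0.08628539,  0.        ,  0.        ,  0.        ,  0.        ]), 'rvec': array([ 2.04563633,  1.6872734 , -0.5217139 ]), 'tvec': array([-0.02725681, -0.42153023,  1.30301462])}
wrist {'intrinsics': array([[300.33889078,   0.        , 277.53380704],
       [  0.        , 300.33889078, 213.51663233],
       [  0.        ,   0.        ,   1.        ]]), 'dist_coeffs': array([-0.03914136,  0.        ,  0.        ,  0.        ,  0.        ]), 'hand_eye': array([[ 9.99999143e-01,  2.45310600e-04, -1.28639235e-03,
        -8.97282131e-04],
       [ 1.29970956e-03, -3.06246601e-01,  9.51951328e-01,
        -1.31564185e-01],
       [-1.60429535e-04, -9.51952183e-01, -3.06246657e-01,
         7.93033937e-02],
       [ 0.00000000e+00,  0.00000000e+00,  0.00000000e+00,
         1.00000000e+00]])}
```

View pics/top0.png

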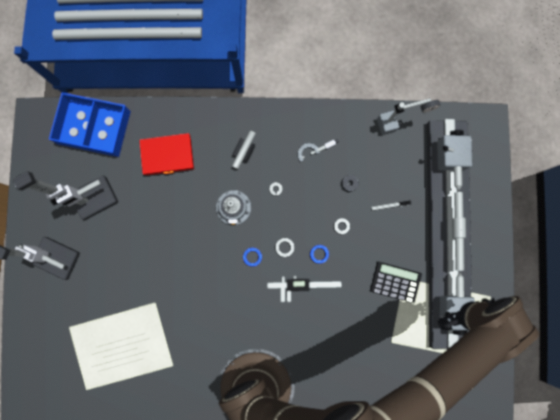

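View pics/scene0.png

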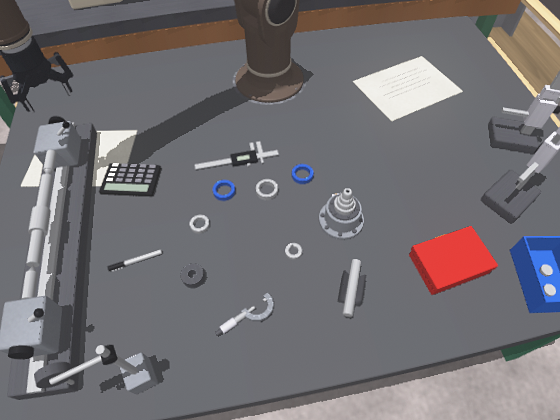

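Top view: unit (233,207); bright rings at (285,247) largest, (342,226) middle, (276,188) smallest. Confusable: blue rings (252,257) and (319,253), and the dark master ring (349,185), all rejected by colour. Scene view shows the same: wide (267,189), middle (199,223), keyed (293,251), unit (343,205).

```bash
cat > h.py <<'E'
import numpy as np,cv2
from scipy.spatial.transform import Rotation as R
from rig import r
def tool():
    s=r.read_state();q=s['tcp_rot'];return np.array(s['tcp_pos']),R.from_quat([q[1],q[2],q[3],q[0]]).as_matrix(),s
def cam(name,pose=None):
    m=r.camera_model(name)
    if name=='wrist':
        p,M,_=tool() if pose is None else (*pose,0);H=m['hand_eye'];return m,M@H[:3,:3],p+M@H[:3,3]
    C=cv2.Rodrigues(m['rvec'])[0];return m,C.T,-C.T@m['tvec']
def ray(c,uv):
    m,A,o=c;x=cv2.undistortPoints(np.array(uv,float).reshape(-1,1,2),m['intrinsics'],m['dist_coeffs']).reshape(-1,2)
    return o,np.c_[x,np.ones(len(x))]@A.T      # depth*dir
def onz(c,uv,z):
    o,d=ray(c,uv);return o+d*((z-o[2])/d[:,2])[:,None]
def tri(c1,u1,c2,u2):
    (o1,d1),(o2,d2)=ray(c1,u1),ray(c2,u2);a=np.c_[d1[0],-d2[0]];t=np.linalg.lstsq(a,o2-o1,rcond=None)[0]
    p,q=o1+t[0]*d1[0],o2+t[1]*d2[0];return (p+q)/2,np.linalg.norm(p-q)
def shot(name):
    P=tool()[:2];im,d=r.camera(name);return im[:,:,::-1].copy(),d,P
def local(pt):  # world vector point -> tool shift in 40mm units
    p,M,_=tool();return M.T@(np.array(pt)-p)/.04
def mask_c(im,uv,rad,lo=120,sat=60):
    hsv=cv2.cvtColor(im,cv2.COLOR_BGR2HSV);m=((hsv[...,2]>lo)&(hsv[...,1]<sat)).astype(np.uint8)
    z=np.zeros_like(m);cv2.circle(z,tuple(map(int,uv)),rad,1,-1);m&=z
    cs,_=cv2.findContours(m,cv2.RETR_EXTERNAL,cv2.CHAIN_APPROX_NONE);k=max(cs,key=cv2.contourArea)
    return cv2.fitEllipse(k),k
E
python3 - <<'E'
from h import *
it,isc=cv2.imread('pics/top0.png'),cv2.imread('pics/scene0.png')
ct,cs=cam('top'),cam('scene');d=np.load('pics/top0.npy')
for n,a,b,h in [('wide',(285,247),(267,189),.016),('mid',(342,226),(199,223),.013),('key',(276,188),(293,251),.010)]:
    e,_=mask_c(it,a,15,110);f,_=mask_c(isc,b,18,110)
    P,g=tri(ct,e[0],cs,f[0]);print(n,e,f[0],'tri',P.round(4),g.round(4),'top',onz(ct,[e[0]],h).round(4),'scene',onz(cs,[f[0]],h).round(4))
print('nose',tri(ct,(232,203),cs,(348,191)))
for uv in [(233,204)]:print(d[198:210,226:240].round(3))
p,M,s=tool();print(M.round(3),p)
E
```

```text
wide ((284.5973205566406, 246.8896942138672), (19.647491455078125, 20.502992630004883), 169.09579467773438) (267.0, 189.0) tri [ 0.4505 -0.0855  0.01  ] 0.0032 top [[ 0.4501 -0.0869  0.016 ]] scene [[ 0.4551 -0.0845  0.016 ]]
mid ((341.89813232421875, 225.5789031982422), (16.66899871826172, 17.625261306762695), 161.60751342773438) (199.0, 223.0) tri [ 0.5214 -0.2699  0.0115] 0.0027 top [[ 0.5213 -0.271   0.013 ]] scene [[ 0.5224 -0.2683  0.013 ]]
key ((275.58306884765625, 188.22235107421875), (14.091655731201172, 14.516766548156738), 116.8642807006836) (293.0, 251.0) tri [ 0.6406 -0.0549  0.0077] 0.0009 top [[ 0.6401 -0.0554  0.01  ]] scene [[ 0.6418 -0.0548  0.01  ]]
nose (array([0.57681486, 0.07866786, 0.12944677]), np.float64(0.008127069688239733))
[[1.639 1.645 1.626 1.63  1.633 1.623 1.63  1.63  1.633 1.641 1.642 1.642
  1.635 1.644]
 [1.631 1.63  1.627 1.621 1.61  1.619 1.61  1.61  1.609 1.626 1.632 1.641
  1.642 1.643]
 [1.624 1.619 1.607 1.602 1.58  1.586 1.587 1.603 1.613 1.611 1.626 1.622
  1.641 1.631]
 [1.623 1.61  1.58  1.579 1.579 1.579 1.581 1.578 1.608 1.615 1.625 1.621
  1.639 1.642]
 [1.617 1.605 1.58  1.579 1.573 1.585 1.579 1.581 1.602 1.615 1.616 1.623
  1.629 1.637]
 [1.611 1.581 1.582 1.577 1.576 1.578 1.58  1.583 1.601 1.605 1.617 1.627
  1.628 1.641]
 [1.615 1.598 1.577 1.581 1.579 1.578 1.579 1.575 1.601 1.603 1.611 1.613
  1.622 1.633]
 [1.613 1.607 1.579 1.583 1.579 1.575 1.586 1.586 1.595 1.604 1.615 1.614
  1.628 1.636]
 [1.613 1.6   1.599 1.578 1.58  0.    1.58  1.597 1.602 1.623 1.611 1.622
  1.629 1.635]
 [1.61  1.614 1.602 1.585 1.591 1.586 1.592 1.601 1.6   1.61  1.616 1.624
  1.627 1.639]
 [1.612 1.61  1.61  1.598 1.592 1.61  1.597 1.596 1.607 1.605 1.616 1.631
  1.625 1.645]
 [1.633 1.612 1.604 1.61  1.61  1.603 1.609 1.618 1.613 1.613 1.624 1.621
  1.625 1.639]]
[[ 0.424 -0.001  0.906]
 [-0.906  0.001  0.424]
 [-0.001 -1.    -0.   ]] [ 0.26478983 -0.56574163  0.24165882]
```

Run:
```python
import cv2,numpy as np
a=cv2.resize(cv2.imread('pics/top0.png')[150:280,195:365],None,fx=4,fy=4,interpolation=cv2.INTER_CUBIC)
cv2.imwrite('pics/crop1.png',a)
```

```text
(no output)
```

View pics/crop1.png

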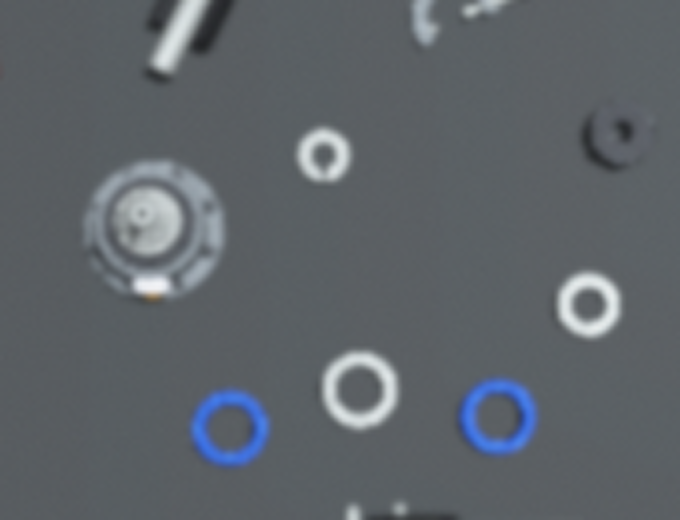

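Crop confirms three bright steel rings, the keyed one with its notch facing the robot (at crop (325,172)); the blue ones are excluded. Moving over the wide spacer with jaws along y and the camera on the robot side.

send_rows --rot '[[0,-1.8,0],[0,-3.6,0],[0,-5.4,0],[0,-7.2,0],[0,-9,0],[0,-10.8,0],[0,-12.6,0],[0,-14.4,0],[0,-16.2,0],[0,-18,0],[0,-19.8,0],[0,-21.6,0],[0,-23.4,0],[0,-25.2,0],[0,-25.82,0],[0,-25.82,0],[0,-25.82,0]]' --delta_pos '[[-0.6,0,0.65],[-1.3,0,1.3],[-1.9,0,2],[-2.5,0,2.6],[-3.2,0,3.3],[-3.8,0,3.9],[-4.4,0,4.6],[-5,0,5.3],[-5.7,0,6],[-6.3,0.5,6.6],[-7,0.9,7.3],[-7.6,1.3,7.9],[-8.2,1.7,8.6],[-8.9,2,9.27],[-8.9,2,9.27],[-8.9,2,9.27],[-8.9,2,9.27]]' --grip '[0,0,0,0,0,0,0,0,0,0,0,0,0,0,0,0,0]' --squeeze 40

```text
clock: 2.28
tcp_pos: [0.4497, -0.087, 0.1623]
tcp_rot: [-0.501, 0.501, 0.499, -0.499]
force: [0.6, 0.4, 0.0]
opening: 0.0852
```

Run:
```python
from h import *
im,d,P=shot('wrist');cv2.imwrite('pics/w1.png',im);np.save('pics/w1.npy',d)
p,M,s=tool();print(s['clock'],p,M.round(4),s['joint_positions'].round(2))
```

```text
2.325 [ 0.44976282 -0.08709045  0.16238049] [[ 2.7e-03  1.0e-04 -1.0e+00]
 [ 1.0e+00 -4.0e-04  2.7e-03]
 [-4.0e-04 -1.0e+00 -1.0e-04]] [ 0.69  0.31 -0.71  2.04  0.26  0.88  1.4 ]
```

View pics/w1.png

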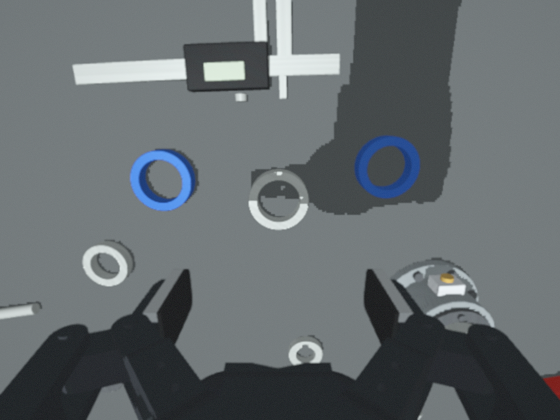

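```bash
cat >> h.py <<'E'
def cloud(name,d,P=None):
    c=cam(name,P);v,u=np.indices(d.shape);o,dr=ray(c,np.stack([u.ravel(),v.ravel()],1).astype(float))
    X=o+dr*d.ravel()[:,None];X[d.ravel()==0]=np.nan;return X.reshape(*d.shape,3)
def circ(xy,it=4):
    k=np.ones(len(xy),bool)
    for _ in range(it):
        s=np.linalg.lstsq(np.c_[2*xy[k],np.ones(k.sum())],(xy[k]**2).sum(1),rcond=None)[0];rr=np.sqrt(s[2]+s[:2]@s[:2])
        e=abs(np.hypot(*(xy-s[:2]).T)-rr);k=e<max(2*np.median(e),4e-4)
    return s[:2],rr,k.sum(),e[k].std()
def ring(im,c,xy,rad,h,hole=True):
    """edge pixels cast on plane z=h near expected radius around xy -> circle"""
    g=cv2.GaussianBlur(cv2.cvtColor(im,cv2.COLOR_BGR2GRAY),(3,3),0);e=np.argwhere(cv2.Canny(g,30,80))[:,::-1]
    X=onz(c,e,h)[:,:2];
    for _ in range(3):
        q=abs(np.hypot(*(X-xy).T)-rad)<.004;f=circ(X[q]);xy=f[0]
    return f
E
python3 - <<'E'
from h import *
im=cv2.imread('pics/w1.png');d=np.load('pics/w1.npy');c=cam('wrist');X=cloud('wrist',d)
for n,xy,ro,rb,h in [('wide',(.4505,-.086),.029,.0207,.016),('mid',(.5213,-.270),.024,.0157,.013),('key',(.6405,-.055),.02,.0115,.01)]:
    rr=np.hypot(X[...,0]-xy[0],X[...,1]-xy[1]);q=abs(rr-(ro+rb)/2)<.002
    print(n,'depth z',np.nanmedian(X[q][:,2]).round(4),'bench',np.nanmedian(X[(rr>ro+.008)&(rr<ro+.02)][:,2]).round(4))
    for rad in (ro,rb):
        f=ring(im,c,np.array(xy),rad,h);print('   ',rad,f)
E
```

```text
wide depth z 0.2437 bench 0.1939
    0.029 (array([ 0.44767336, -0.08520224]), np.float64(0.029435065938236544), np.int64(203), np.float64(0.00033265980235169866))
    0.0207 (array([ 0.4484587 , -0.08493351]), np.float64(0.020587268307754238), np.int64(150), np.float64(0.000180114618416781))
mid depth z 0.0127 bench -0.0002
    0.024 (array([ 0.51926829, -0.26859221]), np.float64(0.024069989481006793), np.int64(139), np.float64(0.00017983033608301764))
    0.0157 (array([ 0.51923007, -0.26863106]), np.float64(0.015592513063588108), np.int64(100), np.float64(0.00019710317528945413))
key depth z 0.0099 bench -0.0001
    0.02 (array([ 0.63807485, -0.05351321]), np.float64(0.02004341736879964), np.int64(79), np.float64(0.0002157728217990182))
    0.0115 (array([ 0.63830528, -0.0535495 ]), np.float64(0.011346600117762378), np.int64(55), np.float64(0.0002699404412758669))
```

Run:
```python
from h import *
d=np.load('pics/w1.npy');X=cloud('wrist',d);p,M,s=tool()
T=(X-p)@M
for a,b in [((150,265),(195,350)),((360,265),(410,350))]:
    t=T[a[1]:b[1],a[0]:b[0]].reshape(-1,3);t=t[t[:,1]<.05]
    print(np.nanpercentile(t[:,1],[90,97,99,99.8]).round(4), t[t[:,1]>-.005][:,0].min(),t[t[:,1]>-.005][:,0].max(), t[t[:,1]>-.005][:,2].min(),t[t[:,1]>-.005][:,2].max())
print(r.finger_overhang)
```

```text
[-0.0103 -0.0058 -0.0036 -0.0027] -0.04247841680784973 -0.04087785836864847 -0.009975648737640442 0.00985227839647502
[-0.0109 -0.0061 -0.0038 -0.0026] 0.04363835640611279 0.04466159221180044 -0.010010916594681046 0.009815476495322757
0.011
```

send_rows --rot '[[0,0,0],[0,0,0],[0,0,0],[0,0,0],[0,0,0],[0,0,0],[0,0,0],[0,0,0],[0,0,0],[0,0,0],[0,0,0],[0,0,0]]' --delta_pos '[[0.03,1,0.015],[0.03,2,0.015],[0.03,3,0.015],[0.03,3.5,0.015],[0.03,3.81,0.015],[0.03,3.81,0.015],[0.03,3.81,0.015],[0.03,3.81,0.015],[0.03,3.81,0.015],[0.03,3.81,0.015],[0.03,3.81,0.015],[0.03,3.81,0.015]]' --grip '[0,0,0,0,0,0,1,1,1,1,1,1]' --squeeze 40

```text
clock: 3.82
tcp_pos: [0.4499, -0.0855, 0.0111]
tcp_rot: [-0.499, 0.501, 0.5, -0.5]
force: [-1.2, 0.2, 7.8]
opening: 0.0561
```

send_rows --rot '[[0,0,0],[0,0,0],[0,0,0],[0,0,0],[0,0,0],[0,0,0],[0,0,0],[0,0,0],[0,0,0],[0,0,0],[0,0,0],[0,0,0],[0,0,0],[0,0,0]]' --delta_pos '[[0,-0.3,0],[0,-1.2,0],[0,-2.3,0],[0,-3.5,0],[0,-4.5,0],[0.7,-4.5,-0.7],[1.4,-4.5,-1.5],[2.1,-4.5,-2.3],[2.8,-4.5,-3.1],[3.5,-4.5,-3.9],[4.14,-4.5,-4.5],[4.14,-4.5,-4.5],[4.14,-4.5,-4.5],[4.14,-4.5,-4.5]]' --grip '[1,1,1,1,1,1,1,1,1,1,1,1,1,1]'

```text
clock: 5.58
tcp_pos: [0.6287, 0.0789, 0.1902]
tcp_rot: [-0.5, 0.501, 0.499, -0.5]
force: [-1.0, 0.6, -0.9]
opening: 0.0564
```

Run:
```python
from h import *
im,d,P=shot('wrist');cv2.imwrite('pics/w2.png',im);np.save('pics/w2.npy',d);np.savez('pics/w2p.npz',p=P[0],M=P[1])
p,M,s=tool();print(s['clock'],p,M.round(4),s['force'].round(2),s['opening'])
```

```text
5.625 [0.62883561 0.07900787 0.19020838] [[ 1.3e-03  0.0e+00 -1.0e+00]
 [ 1.0e+00 -8.0e-04  1.3e-03]
 [-8.0e-04 -1.0e+00 -0.0e+00]] [ 0.11  0.07 -1.83] 0.05636450839888735
```

View pics/w2.png

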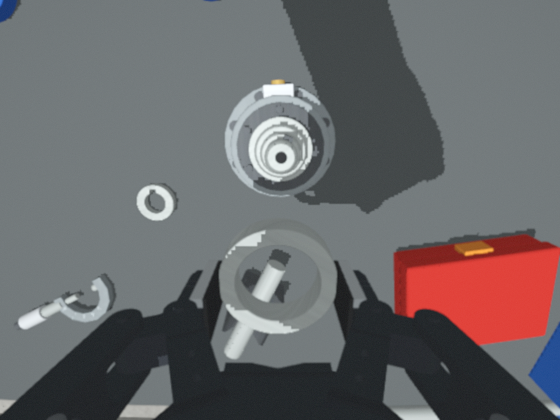

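Run:
```python
from h import *
im=cv2.imread('pics/w2.png');d=np.load('pics/w2.npy');z=np.load('pics/w2p.npz');P=(z['p'],z['M']);c=cam('wrist',P);X=cloud('wrist',d,P)
# heights by depth around the nose
n=np.array([.5755,.0795])
rr=np.hypot(X[...,0]-n[0],X[...,1]-n[1])
for a,b in [(0.004,.0085),(.0115,.0125),(.0165,.0175),(.021,.0225),(.03,.035),(.05,.054)]:
    q=(rr>a)&(rr<b)&(X[...,2]<.16);print(a,b,np.nanpercentile(X[q][:,2],[10,50,90]).round(4),q.sum())
for nm,h,rads in [('nose',.127,(.009,.011)),('30',.107,(.013,.015)),('40',.094,(.018,.02)),('sh',.080,(.023,.025)),('cap',.066,(.035,.037)),('barrel',.06,(.043,)),('flange',.012,(.054,.056))]:
    for rad in rads:
        try:
            f=ring(im,c,n,rad,h);print(nm,rad,f[0].round(4),f[1].round(4),f[2],f[3].round(5))
        except Exception as e:print(nm,rad,e)
# tool coords of ring in hand
T=(X-P[0])@P[1];rt=np.hypot(T[...,0],T[...,2]);q=(abs(rt-.025)<.002)&(abs(T[...,0])<.022)&(T[...,1]>-.03)&(T[...,1]<.03)
t=T[q];print('ring top toolY',np.nanpercentile(t[:,1],[5,25,50,75,95]).round(4),q.sum())
A=np.c_[t[:,0],t[:,2],np.ones(len(t))];k=abs(t[:,1]-np.median(t[:,1]))<.004;print(np.linalg.lstsq(A[k],t[k,1],rcond=None)[0])
h=np.median(t[k,1]);zt=P[0][2]-h
for rad in (.029,.0207):
    f=ring(im,c,P[0][:2],rad,zt);print('hand',rad,f, (f[0]-P[0][:2]).round(4))
for hh,s in((.0,''),):
    F=T[(abs(T[...,2])<.012)&(abs(T[...,0])>.0295)&(abs(T[...,0])<.034)&(T[...,1]>-.02)&(T[...,1]<.03)];print('tips',np.nanpercentile(F[:,1],[50,90,98,99.5]).round(4))
```

```text
0.004 0.0085 [0.1252 0.1268 0.1278] 410
0.0115 0.0125 [0.1049 0.1209 0.1263] 133
0.0165 0.0175 [0.0919 0.0938 0.1057] 160
0.021 0.0225 [0.0791 0.0802 0.0928] 291
0.03 0.035 [0.065 0.066 0.068] 1401
0.05 0.054 [0.0111 0.0123 0.0464] 748
nose 0.009 [0.5757 0.0796] 0.011 234 0.00066
nose 0.011 [0.5756 0.0792] 0.0124 329 0.00087
30 0.013 [0.5759 0.0792] 0.014 324 0.00086
30 0.015 [0.5745 0.0812] 0.0161 361 0.00083
40 0.018 [0.5763 0.0813] 0.0189 437 0.00096
40 0.02 [0.5756 0.0816] 0.0199 506 0.00103
sh 0.023 [0.5734 0.0798] 0.0229 373 0.00085
sh 0.025 [0.5739 0.082 ] 0.0246 389 0.00088
cap 0.035 [0.5749 0.0823] 0.0365 299 0.00016
cap 0.037 [0.5749 0.0824] 0.0365 311 0.00018
barrel 0.043 [0.5739 0.0772] 0.0423 387 0.00069
flange 0.054 [0.5752 0.0824] 0.0558 391 0.00024
flange 0.056 [0.5752 0.0824] 0.0558 378 0.00021
ring top toolY [-0.0055 -0.005  -0.0046 -0.0042 -0.0037] 1591
[-0.00024648 -0.00389197 -0.00458001]
hand 0.029 (array([0.62728719, 0.08021432]), np.float64(0.028728458977607646), np.int64(236), np.float64(0.0001818098154192643)) [-0.0014  0.0013]
hand 0.0207 (array([0.62776712, 0.07824978]), np.float64(0.019461414582942094), np.int64(140), np.float64(0.00030276412537432444)) [-0.0009 -0.0007]
tips [-0.0107 -0.0003  0.0036  0.0041]
```

Run:
```python
from h import *
im=cv2.imread('pics/w2.png');z=np.load('pics/w2p.npz');P=(z['p'],z['M']);c=cam('wrist',P)
g=cv2.cvtColor(im,cv2.COLOR_BGR2GRAY)
m=(g<90).astype(np.uint8)[146:167,270:292];n,l,s,ce=cv2.connectedComponentsWithStats(m)
for i in range(1,n):print(s[i],ce[i]+[270,146],onz(c,[ce[i]+[270,146]],.127).round(4))
cv2.imwrite('pics/crop2.png',cv2.resize(im[75:205,215:350],None,fx=4.4,fy=4.4,interpolation=cv2.INTER_CUBIC))
```

```text
[ 6  7 10 10 79] [280.70886076 157.29113924] [[0.5752 0.0824 0.127 ]]
```

View pics/crop2.png

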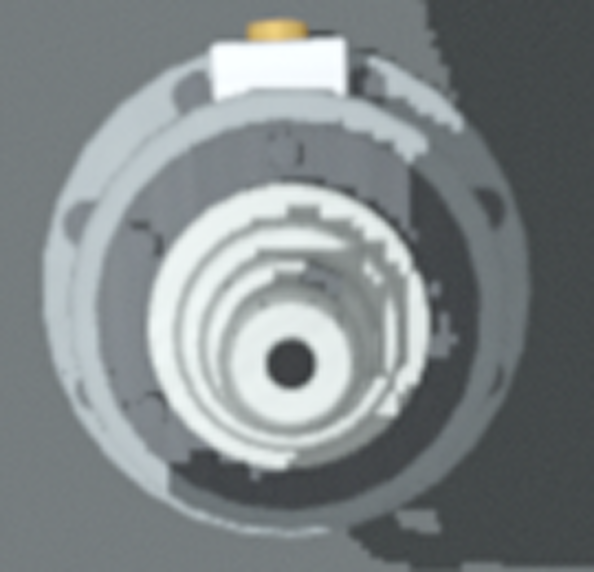

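send_rows --rot '[[0,0,0],[0,0,0],[0,0,0],[0,0,0],[0,0,0],[0,0,0]]' --delta_pos '[[0.05,0,0.65],[0.05,0,1.31],[0.05,0.5,1.31],[0.05,1,1.31],[0.05,1,1.31],[0.05,1,1.31]]' --grip '[1,1,1,1,1,1]'

```text
clock: 6.38
tcp_pos: [0.5772, 0.0825, 0.1496]
tcp_rot: [0.5, -0.5, -0.5, 0.5]
force: [0.1, 0.7, -1.9]
opening: 0.0559
```

Run:
```python
from h import *
p,M,s=tool();print(s['clock'],p.round(4),M.round(4),s['force'].round(2),s['opening'])
```

```text
6.375 [0.5772 0.0825 0.1496] [[ 1.e-04 -5.e-04 -1.e+00]
 [ 1.e+00  5.e-04  1.e-04]
 [ 5.e-04 -1.e+00  5.e-04]] [ 0.09  0.73 -1.86] 0.055918948693931034
```

send_rows --rot '[[0,0,0],[0,0,0],[0,0,0],[0,0,0],[0,0,0],[0,0,0],[0,0,0],[0,0,0]]' --delta_pos '[[-0.035,0,0.02],[-0.035,0.2,0.02],[-0.035,0.4,0.02],[-0.035,0.6,0.02],[-0.035,0.8,0.02],[-0.035,1.0,0.02],[-0.035,1.03,0.02],[-0.035,1.03,0.02]]' --grip '[1,1,1,1,1,1,1,1]'

```text
clock: 7.38
tcp_pos: [0.5761, 0.0811, 0.1087]
tcp_rot: [-0.5, 0.5, 0.5, -0.5]
force: [0.0, -0.1, -1.2]
opening: 0.0562
```

send_rows --rot '[[0,0,0],[0,0,0],[0,0,0],[0,0,0],[0,0,0],[0,0,0],[0,0,0]]' --delta_pos '[[0,0.05,0],[0,0.1,0],[0,0.15,0],[0,0.2,0],[0,0.25,0],[0,0.3,0],[0,0.3,0]]' --grip '[1,1,1,1,1,1,1]'

```text
clock: 8.25
tcp_pos: [0.5759, 0.081, 0.0965]
tcp_rot: [0.5, -0.5, -0.5, 0.5]
force: [-1.0, -0.4, -2.0]
opening: 0.056
```

send_rows --rot '[[0,0,0],[0,0,0],[0,0,0],[0,0,0],[0,0,0]]' --delta_pos '[[0,0.04,0],[0,0.08,0],[0,0.11,0],[0,0.13,0],[0,0.13,0]]' --grip '[1,1,1,1,1]'

```text
clock: 8.88
tcp_pos: [0.576, 0.081, 0.0914]
tcp_rot: [0.5, -0.5, -0.5, 0.5]
force: [-0.3, -0.3, -0.9]
opening: 0.0565
```

send_rows --rot '[[0,0,0],[0,0,0],[0,0,0]]' --delta_pos '[[0,0.015,0],[0,0.03,0],[0,0.03,0]]' --grip '[1,1,1]'

```text
clock: 9.25
tcp_pos: [0.5761, 0.081, 0.0912]
tcp_rot: [-0.5, 0.5, 0.5, -0.5]
force: [-3.2, -1.0, 7.2]
opening: 0.0559
```

send_rows --rot '[[0,0,0],[0,0,0],[0,0,0],[0,0,0],[0,0,0],[0,0,0],[0,0,0],[0,0,0],[0,0,0]]' --delta_pos '[[0,0,0],[0,0,0],[0,0,0],[0,0,0],[0,0,0],[0,-0.7,0],[0,-1.5,0],[0,-1.8,0],[0,-1.8,0]]' --grip '[0,0,0,0,0,0,0,0,0]'

```text
clock: 10.38
tcp_pos: [0.5764, 0.0809, 0.1627]
tcp_rot: [-0.5, 0.5, 0.5, -0.5]
force: [-0.2, -1.0, -0.5]
opening: 0.0851
```

Run:
```python
from h import *
im,d,P=shot('wrist');cv2.imwrite('pics/w3.png',im);np.save('pics/w3.npy',d);np.savez('pics/w3p.npz',p=P[0],M=P[1])
p,M,s=tool();print(s['clock'],p,s['force'].round(2),s['opening'])
c=cam('wrist',P);X=cloud('wrist',d,P);n=np.array([.5752,.0824])
for rad in(.029,.0207):print(ring(im,c,n,rad,.096))
rr=np.hypot(X[...,0]-n[0],X[...,1]-n[1]);q=(rr>.022)&(rr<.028)&(X[...,2]<.13);print(np.nanpercentile(X[q][:,2],[10,50,90]))
g=cv2.cvtColor(im,cv2.COLOR_BGR2GRAY)
o,A=c[2],c[1];w=A.T@(np.array([.5752,.0824,.115])-o);u=c[0]['intrinsics']@w;u=(u/u[2])[:2];print(u)
a,b=int(u[1]),int(u[0]);cv2.imwrite('pics/crop3.png',cv2.resize(im[a-60:a+60,b-70:b+70],None,fx=5,fy=5,interpolation=cv2.INTER_CUBIC))
```

```text
10.425 [0.57585104 0.0806622  0.16173677] [ 0.69 -0.91 -0.04] 0.08508010205253849
(array([0.57367238, 0.08239143]), np.float64(0.02970267700114397), np.int64(375), np.float64(0.0006186622118579216))
(array([0.58306032, 0.08305861]), np.float64(0.020360381609100465), np.int64(175), np.float64(0.0011954040938428655))
[0.09487007 0.09588262 0.09668218]
[277.77394779 241.95620579]
```

View pics/crop3.png

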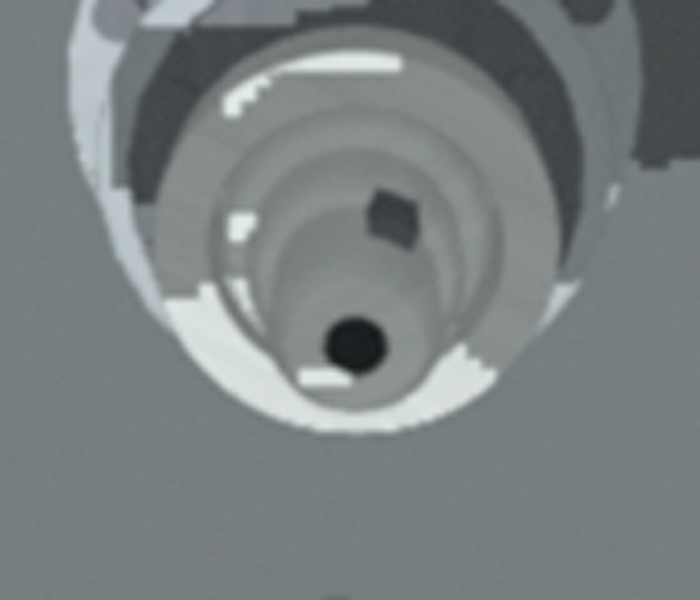

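Run:
```python
from h import *
im=cv2.imread('pics/w3.png');z=np.load('pics/w3p.npz');P=(z['p'],z['M']);c=cam('wrist',P);n=np.array([.5752,.0824])
g=cv2.cvtColor(im,cv2.COLOR_BGR2GRAY);u0,v0=278,213
m=(g<95).astype(np.uint8)[v0:238,u0:294];N,l,s,ce=cv2.connectedComponentsWithStats(m)
for i in range(1,N):
    if s[i][4]<20:continue
    uv=ce[i]+[u0,v0];print(s[i],uv)
    q=np.argwhere(l==i)[:,::-1]+[u0,v0]
    for zz in (.108,.111,.114,.118):
        x=onz(c,[uv],zz)[0];dd=x[:2]-n;print(zz,np.hypot(*dd).round(4),'angle from -x toward +y',np.arctan2(dd[1],-dd[0]).round(3))
    o,dr=ray(c,q.astype(float))   # each key pixel on the r=13.8 mm cylinder
    A=(dr[:,:2]**2).sum(1);B=2*(dr[:,:2]*(o[:2]-n)).sum(1);C=((o[:2]-n)**2).sum()-.0138**2;D=B*B-4*A*C
    t=(-B-np.sqrt(np.maximum(D,0)))/2/A;x=o+dr*t[:,None];a=np.arctan2(x[:,1]-n[1],n[0]-x[:,0]);print(x[:,2].min(),x[:,2].max(),np.percentile(a,[2,50,98]).round(3))
# keyed spacer keyway from first close view (w1 pose): edge radius profile
```

```text
[ 2  6 11 12 94] [285.37234043 224.40425532]
0.108 0.0108 angle from -x toward +y 0.485
0.111 0.0117 angle from -x toward +y 0.435
0.114 0.0127 angle from -x toward +y 0.393
0.118 0.014 angle from -x toward +y 0.346
0.10728599617808962 0.1264528982189743 [0.135 0.347 0.608]
```

send_rows --rot '[[0,0,0],[0,0,0],[0,0,0],[0,0,0],[0,0,0],[0,0,0],[0,0,0],[0,0,0],[0,0,0],[0,0,0],[0,0,0]]' --delta_pos '[[-0.8,0,0.1],[-1.8,0,0.3],[-2.8,0,0.45],[-3.8,0,0.6],[-4.8,0,0.8],[-5.8,0,0.95],[-6.8,0.5,1.1],[-7.8,0.7,1.25],[-8.76,1,1.39],[-8.76,1,1.39],[-8.76,1,1.39]]' --grip '[0,0,0,0,0,0,0,0,0,0,0]'

```text
clock: 11.8
tcp_pos: [0.52, -0.2686, 0.1212]
tcp_rot: [0.501, -0.499, -0.5, 0.5]
force: [-0.4, 1.0, 1.5]
opening: 0.0854
```

Run:
```python
from h import *
im,d,P=shot('wrist');cv2.imwrite('pics/w4.png',im);np.save('pics/w4.npy',d);np.savez('pics/w4p.npz',p=P[0],M=P[1])
p,M,s=tool();print(s['clock'],p,s['force'].round(2),s['opening'])
c=cam('wrist',P);X=cloud('wrist',d,P);n=np.array([.5193,-.2686])
for rad in(.024,.0157):print(ring(im,c,n,rad,.013))
rr=np.hypot(X[...,0]-n[0],X[...,1]-n[1]);q=(rr>.018)&(rr<.022)&(X[...,2]<.04);print(np.nanpercentile(X[q][:,2],[10,50,90]))
print(local([.5203,-.2699,.010]))
```

```text
11.85 [ 0.52050584 -0.26806234  0.12170273] [-0.6   0.47 -0.04] 0.08565305462275662
(array([ 0.51820937, -0.26894344]), np.float64(0.024700614472537543), np.int64(188), np.float64(0.0002833558530432347))
(array([ 0.51938653, -0.26890406]), np.float64(0.015711989072932444), np.int64(124), np.float64(0.0001684922219050736))
[0.01211795 0.01291286 0.013771  ]
[-0.04937309  2.79251216  0.00361904]
```

send_rows --rot '[[0,0,0],[0,0,0],[0,0,0],[0,0,0],[0,0,0],[0,0,0],[0,0,0],[0,0,0],[0,0,0],[0,0,0],[0,0,0],[0,0,0],[0,0,0],[0,0,0]]' --delta_pos '[[-0.04,0.8,0],[-0.04,1.7,0],[-0.04,2.4,0],[-0.04,2.8,0],[-0.04,2.8,0],[-0.04,2.8,0],[-0.04,2.8,0],[-0.04,2.8,0],[-0.04,2.8,0],[-0.04,2.8,0],[-0.04,2.8,0],[-0.04,2.5,0],[-0.04,1.5,0],[-0.04,0.5,0]]' --grip '[0,0,0,0,0,1,1,1,1,1,1,1,1,1]'

```text
clock: 13.6
tcp_pos: [0.5203, -0.2709, 0.1039]
tcp_rot: [-0.5, 0.5, 0.5, -0.5]
force: [0.1, -0.7, -1.3]
opening: 0.0459
```

send_rows --rot '[[0,0,0],[0,0,0],[0,0,0],[0,0,0],[0,0,0],[0,0,0],[0,0,0],[0,0,0],[0,0,0],[0,0,0],[0,0,0],[0,0,0],[0,0,0]]' --delta_pos '[[0.3,-0.7,0],[1.2,-1.53,-0.1],[2.2,-1.53,-0.3],[3.2,-1.53,-0.5],[4.2,-1.53,-0.65],[5.2,-1.53,-0.8],[6.2,-1.53,-1],[7.2,-1.53,-1.15],[8.2,-1.53,-1.3],[8.8,-1.53,-1.4],[8.8,-1.53,-1.4],[8.8,-1.53,-1.4],[8.8,-1.53,-1.4]]' --grip '[1,1,1,1,1,1,1,1,1,1,1,1,1]'

```text
clock: 15.22
tcp_pos: [0.5765, 0.0794, 0.1636]
tcp_rot: [-0.5, 0.501, 0.499, -0.5]
force: [-0.3, 0.3, -0.3]
opening: 0.0462
```

```bash
cat > hand.py <<'E'
from h import *
import sys
k,ro,rb,hh=sys.argv[1],*map(float,sys.argv[2:5])
im,d,P=shot('wrist');cv2.imwrite(f'pics/{k}.png',im);np.save(f'pics/{k}.npy',d);np.savez(f'pics/{k}p.npz',p=P[0],M=P[1])
p,M,s=tool();print(s['clock'],p.round(4),s['force'].round(2),s['opening'].round(4))
c=cam('wrist',P);X=cloud('wrist',d,P);T=(X-P[0])@P[1];rt=np.hypot(T[...,0],T[...,2])
q=(abs(rt-(ro+rb)/2)<.002)&(abs(T[...,0])<ro-.007)&(T[...,1]>-.02)&(T[...,1]<.02);t=T[q];h=np.nanmedian(t[:,1]);k=abs(t[:,1]-h)<.003
print('top toolY',h.round(4),'underside toolY',(h+hh).round(4),'tilt x,z',np.linalg.lstsq(np.c_[t[k][:,0],t[k][:,2],np.ones(k.sum())],t[k][:,1],rcond=None)[0][:2].round(3))
zt=P[0][2]-h
for rad in (ro,rb):
    f=ring(im,c,P[0][:2]+[-.001,.0013],rad,zt);print('hand',rad,f[1:], 'offs',(f[0]-P[0][:2]).round(4))
F=T[(abs(T[...,2])<.012)&(abs(T[...,0])>ro+.0005)&(abs(T[...,0])<ro+.005)&(T[...,1]>-.02)&(T[...,1]<.03)];print('tips',np.nanpercentile(F[:,1],[90,98,99.5]).round(4))
E
python3 hand.py w5 .024 .0157 .013
```

```text
Traceback (most recent call last):
  File "hand.py", line 5, in <module>
    p,M,s=tool();print(s['clock'],p.round(4),s['force'].round(2),s['opening'].round(4))
                                                                 ^^^^^^^^^^^^^^^^^^
AttributeError: 'float' object has no attribute 'round'
```

```bash
sed -i "s/s\['opening'\].round(4)/s['opening']/" hand.py; python3 hand.py w5 .024 .0157 .013
```

```text
15.325 [0.5765 0.0797 0.1636] [-0.16  0.74 -1.31] 0.046077904337458876
top toolY -0.0011 underside toolY 0.0119 tilt x,z [-0.001 -0.004]
hand 0.024 (np.float64(0.023777975519914375), np.int64(268), np.float64(0.00022128862712948803)) offs [-0.0015  0.0013]
hand 0.0157 (np.float64(0.01591228638718498), np.int64(186), np.float64(0.0001131390241156834)) offs [-0.0017  0.0013]
tips [0.0013 0.0041 0.0047]
```

send_rows --rot '[[0,0,0],[0,0,0],[0,0,0],[0,0,0],[0,0,0],[0,0,0],[0,0,0],[0,0,0],[0,0,0]]' --delta_pos '[[0.035,0,0],[0.035,0.2,0],[0.035,0.4,0],[0.035,0.6,0],[0.035,0.75,0],[0.035,0.9,0],[0.035,1.05,0],[0.035,1.05,0],[0.035,1.05,0]]' --grip '[1,1,1,1,1,1,1,1,1]'

```text
clock: 16.45
tcp_pos: [0.5766, 0.0824, 0.1217]
tcp_rot: [-0.5, 0.5, 0.5, -0.5]
force: [0.0, -0.4, -0.8]
opening: 0.0461
```

send_rows --rot '[[0,0,0],[0,0,0]]' --delta_pos '[[-0.02,0,0],[-0.02,0,0]]' --grip '[1,1]'

```text
clock: 16.7
tcp_pos: [0.5766, 0.0814, 0.1217]
tcp_rot: [-0.5, 0.5, 0.5, -0.5]
force: [-0.1, 0.2, -1.4]
opening: 0.0461
```

send_rows --rot '[[0,0,0],[0,0,0],[0,0,0],[0,0,0],[0,0,0],[0,0,0],[0,0,0],[0,0,0]]' --delta_pos '[[-0.005,0.04,0],[-0.005,0.08,0],[-0.005,0.12,0],[-0.005,0.16,0],[-0.005,0.2,0],[-0.005,0.25,0],[-0.005,0.3,0],[-0.005,0.3,0]]' --grip '[1,1,1,1,1,1,1,1]'

```text
clock: 17.7
tcp_pos: [0.5764, 0.0813, 0.1093]
tcp_rot: [0.5, -0.5, -0.5, 0.5]
force: [0.3, -0.0, -1.2]
opening: 0.0459
```

send_rows --rot '[[0,0,0],[0,0,0],[0,0,0],[0,0,0],[0,0,0]]' --delta_pos '[[0,0.015,0],[0,0.03,0],[0,0.045,0],[0,0.055,0],[0,0.055,0]]' --grip '[1,1,1,1,1]'

```text
clock: 18.32
tcp_pos: [0.5765, 0.0814, 0.1078]
tcp_rot: [-0.5, 0.5, 0.5, -0.5]
force: [-2.5, -0.9, 4.6]
opening: 0.046
```

send_rows --rot '[[0,0,0],[0,0,0],[0,0,0],[0,0,0],[0,0,0],[0,0,0],[0,0,0],[0,0,0],[0,0,0],[0,0,0],[0,0,0],[0,0,0],[0,0,0]]' --delta_pos '[[0,0,0],[0,0,0],[0,0,0],[0,0,0],[0,0,0],[0,-0.7,0],[0,-1.5,0],[-1,-1.5,-0.5],[-2,-1.5,-1],[-3,-1,-1.4],[-3.4,-0.35,-1.57],[-3.4,-0.35,-1.57],[-3.4,-0.35,-1.57]]' --grip '[0,0,0,0,0,0,0,0,0,0,0,0,0]'

```text
clock: 19.95
tcp_pos: [0.6393, -0.0529, 0.1222]
tcp_rot: [-0.5, 0.499, 0.501, -0.5]
force: [0.8, 0.4, 1.2]
opening: 0.085
```

Run:
```python
from h import *
im,d,P=shot('wrist');cv2.imwrite('pics/w6.png',im);np.save('pics/w6.npy',d);np.savez('pics/w6p.npz',p=P[0],M=P[1])
p,M,s=tool();print(s['clock'],p.round(4),s['force'].round(2),s['opening'])
c=cam('wrist',P);X=cloud('wrist',d,P);n=np.array([.6382,-.0535])
for rad in(.02,.0115):f=ring(im,c,n,rad,.01);print(f)
n=ring(im,c,n,.02,.01)[0]
rr=np.hypot(X[...,0]-n[0],X[...,1]-n[1]);q=(rr>.016)&(rr<.019)&(X[...,2]<.04);print(np.nanpercentile(X[q][:,2],[10,50,90]))
# sample brightness on circle r=13.2mm, z=10mm
m=c[0];a=np.arange(-1.2,1.2,.04)
def prj(x):return cv2.projectPoints(x,cv2.Rodrigues(c[1].T)[0],-c[1].T@c[2],m['intrinsics'],m['dist_coeffs'])[0].reshape(-1,2)
g=cv2.cvtColor(im,cv2.COLOR_BGR2GRAY)
for R_ in(.0125,.0138):
    uv=prj(np.c_[n[0]-R_*np.cos(a),n[1]+R_*np.sin(a),np.full(len(a),.01)]).astype(np.float32)
    print(R_,[(round(x,2),int(y)) for x,y in zip(a,cv2.remap(g,uv[:,:1],uv[:,1:],1)[:,0])])
u=prj(np.array([[*n,.01]]))[0].astype(int);print(u)
cv2.imwrite('pics/crop6.png',cv2.resize(im[u[1]-50:u[1]+50,u[0]-60:u[0]+60],None,fx=5,fy=5,interpolation=cv2.INTER_CUBIC))
```

```text
20.0 [ 0.6396 -0.0526  0.1226] [-0.17 -0.08  0.55] 0.08551540632572713
(array([ 0.63743993, -0.05338051]), np.float64(0.020542433352735034), np.int64(152), np.float64(0.00023143551015436487))
(array([ 0.63836299, -0.05343229]), np.float64(0.011529887955217887), np.int64(87), np.float64(0.0001758133282805121))
[0.00844424 0.00987671 0.01073196]
0.0125 [(np.float64(-1.2), 138), (np.float64(-1.16), 139), (np.float64(-1.12), 140), (np.float64(-1.08), 141), (np.float64(-1.04), 141), (np.float64(-1.0), 141), (np.float64(-0.96), 143), (np.float64(-0.92), 142), (np.float64(-0.88), 142), (np.float64(-0.84), 142), (np.float64(-0.8), 141), (np.float64(-0.76), 141), (np.float64(-0.72), 141), (np.float64(-0.68), 143), (np.float64(-0.64), 143), (np.float64(-0.6), 143), (np.float64(-0.56), 144), (np.float64(-0.52), 145), (np.float64(-0.48), 143), (np.float64(-0.44), 140), (np.float64(-0.4), 133), (np.float64(-0.36), 122), (np.float64(-0.32), 112), (np.float64(-0.28), 102), (np.float64(-0.24), 97), (np.float64(-0.2), 93), (np.float64(-0.16), 88), (np.float64(-0.12), 83), (np.float64(-0.08), 77), (np
[... 1585 characters left out ...]
p.float64(0.08), 91), (np.float64(0.12), 92), (np.float64(0.16), 105), (np.float64(0.2), 121), (np.float64(0.24), 138), (np.float64(0.28), 142), (np.float64(0.32), 144), (np.float64(0.36), 144), (np.float64(0.4), 144), (np.float64(0.44), 144), (np.float64(0.48), 144), (np.float64(0.52), 143), (np.float64(0.56), 143), (np.float64(0.6), 143), (np.float64(0.64), 143), (np.float64(0.68), 142), (np.float64(0.72), 142), (np.float64(0.76), 142), (np.float64(0.8), 141), (np.float64(0.84), 142), (np.float64(0.88), 142), (np.float64(0.92), 142), (np.float64(0.96), 141), (np.float64(1.0), 139), (np.float64(1.04), 139), (np.float64(1.08), 139), (np.float64(1.12), 139), (np.float64(1.16), 140)]
[275 211]
```

View pics/crop6.png

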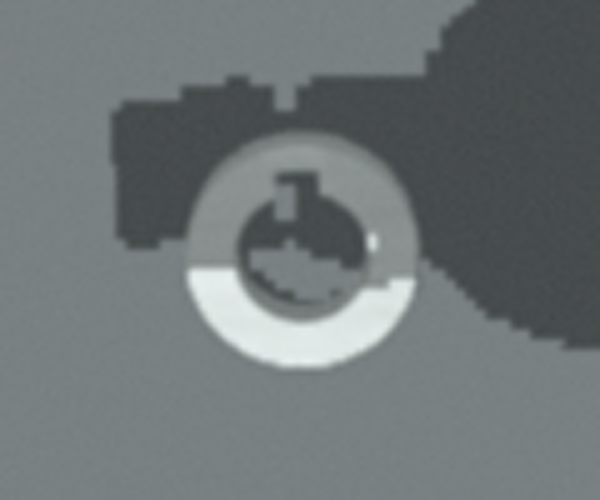

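send_rows --rot '[[0,0,0],[0,0,0],[0,0,0],[0,0,0],[0,0,0],[0,0,0],[0,0,0],[0,0,0],[0,0,0],[0,0,0],[0,0,0],[0,0,0]]' --delta_pos '[[-0.05,0.8,0],[-0.05,1.7,0],[-0.05,2.4,0],[-0.05,2.77,0],[-0.05,2.77,0],[-0.05,2.77,0],[-0.05,2.77,0],[-0.05,2.77,0],[-0.05,2.77,0],[-0.05,2.77,0],[-0.05,2.77,0],[-0.05,2.77,0]]' --grip '[0,0,0,0,0,1,1,1,1,1,1,1]'

```text
clock: 21.5
tcp_pos: [0.6399, -0.0567, 0.0118]
tcp_rot: [-0.5, 0.5, 0.5, -0.5]
force: [-1.3, 0.2, 6.4]
opening: 0.0376
```

send_rows --rot '[[0,0,0],[0,0,0],[0,0,0],[0,0,0],[0,0,0],[0,0,0],[0,0,0],[0,0,0],[0,0,0],[0,0,0],[0,0,0]]' --delta_pos '[[0,-0.4,0],[0,-1.4,0],[0,-2.6,0],[0,-3.83,0],[0.8,-3.83,0.4],[1.7,-3.83,0.8],[2.6,-3.83,1.2],[3.42,-3.83,1.58],[3.42,-3.83,1.58],[3.42,-3.83,1.58],[3.42,-3.83,1.58]]' --grip '[1,1,1,1,1,1,1,1,1,1,1]'

```text
clock: 22.88
tcp_pos: [0.5765, 0.0788, 0.1638]
tcp_rot: [-0.5, 0.501, 0.499, -0.5]
force: [0.6, 0.3, -0.5]
opening: 0.0379
```

```bash
python3 hand.py w7 .02 .0115 .010
```

```text
22.925 [0.5765 0.0789 0.1637] [ 0.4   0.08 -1.51] 0.03783268547301151
top toolY 0.0019 underside toolY 0.0119 tilt x,z [-0.002 -0.004]
hand 0.02 (np.float64(0.019683256592645988), np.int64(242), np.float64(0.00015797932628276078)) offs [-0.0013  0.0012]
hand 0.0115 (np.float64(0.01300204405920647), np.int64(87), np.float64(0.000536515354381679)) offs [0.0014 0.001 ]
tips [0.0024 0.0049 0.0056]
```

send_rows --rot '[[0,1,0],[0,2,0],[0,3,0],[0,4.2,0],[0,4.2,0],[0,4.2,0],[0,4.2,0]]' --delta_pos '[[0.05,0,0],[0.05,0,0],[0.05,0.2,0],[0.05,0.4,0],[0.05,0.6,0],[0.05,0.6,0],[0.05,0.6,0]]' --grip '[1,1,1,1,1,1,1]'

```text
clock: 23.8
tcp_pos: [0.5762, 0.0821, 0.1398]
tcp_rot: [0.597, -0.597, -0.379, 0.379]
force: [0.3, 0.3, -0.5]
opening: 0.0384
```

Run:
```python
from h import *
im,d,P=shot('wrist');cv2.imwrite('pics/w8.png',im);np.savez('pics/w8p.npz',p=P[0],M=P[1])
p,M,s=tool();print(s['clock'],p.round(4),M.round(3),s['force'].round(2));print(local([.5765,.0811,.1337]).round(3))
c=cam('wrist',P);m=c[0];u=cv2.projectPoints(np.array([[.575,.082,.135]]),cv2.Rodrigues(c[1].T)[0],-c[1].T@c[2],m['intrinsics'],m['dist_coeffs'])[0].ravel().astype(int)
cv2.imwrite('pics/crop8.png',cv2.resize(im[u[1]-55:u[1]+55,u[0]-65:u[0]+65],None,fx=5,fy=5,interpolation=cv2.INTER_CUBIC))
```

```text
23.85 [0.5763 0.0821 0.1399] [[ 0.425  0.    -0.905]
 [ 0.905  0.     0.425]
 [ 0.    -1.    -0.   ]] [ 0.17 -0.26 -0.26]
[-0.021  0.156 -0.016]
```

View pics/crop8.png

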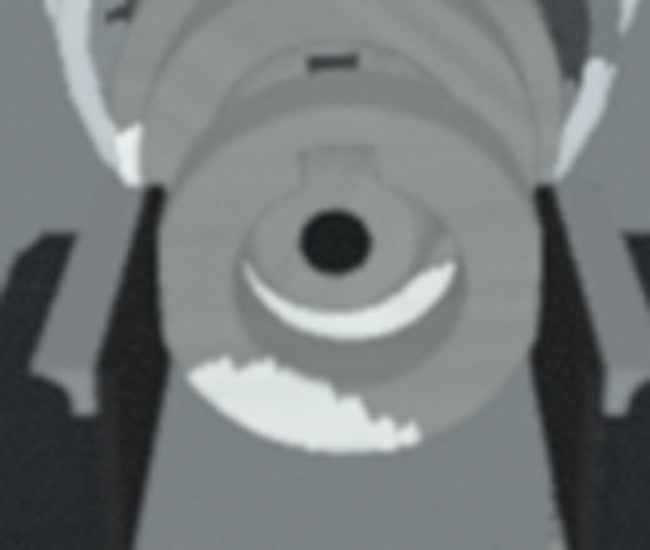

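Run:
```python
from h import *
im=cv2.imread('pics/w8.png');z=np.load('pics/w8p.npz');P=(z['p'],z['M']);c=cam('wrist',P);p,M=P
m=c[0];u=cv2.projectPoints(np.array([[.575,.082,.135]]),cv2.Rodrigues(c[1].T)[0],-c[1].T@c[2],m['intrinsics'],m['dist_coeffs'])[0].ravel().astype(int)
px=lambda x,y:(u[0]-65+x/5,u[1]-55+y/5)
h=onz(c,[px(335,242)],.127)[0];f=ring(im,c,p[:2]+[-.001,.0013],.02,p[2]-.0019)
print(h,f,p);dv=np.r_[h[:2]-f[0],0];print('tool shift mm',(M.T@dv*1e3).round(2))
f2=f[0];k=onz(c,[px(338,168)],p[2]-.0019)[0][:2]-f2;print('keyway ang',np.arctan2(k[1],-k[0]))
k=onz(c,[px(333,62)],.118)[0][:2]-h[:2];print('key ang',np.arctan2(k[1],-k[0]),np.hypot(*k))
```

```text
[0.57550258 0.08238167 0.127     ] (array([0.57300238, 0.08517774]), np.float64(0.021311672555431916), np.int64(219), np.float64(0.0006295084212410688)) [0.57621574 0.08207762 0.13980972]
tool shift mm [-1.47 -0.   -3.45]
keyway ang 0.337957942167025
key ang 0.42488910956656956 0.017222696059647127
```

send_rows --rot '[[0,0,0],[0,0,0],[0,0,0],[0,0,0],[0,0,0],[0,0,0],[0,0,0]]' --delta_pos '[[-0.028,0,-0.01],[-0.028,0,-0.01],[-0.028,0.05,-0.01],[-0.028,0.1,-0.01],[-0.028,0.15,-0.01],[-0.028,0.19,-0.01],[-0.028,0.19,-0.01]]' --grip '[1,1,1,1,1,1,1]'

```text
clock: 24.72
tcp_pos: [0.5759, 0.0809, 0.1319]
tcp_rot: [-0.597, 0.597, 0.379, -0.379]
force: [0.1, -0.7, -0.4]
opening: 0.0379
```

Underside at about 0.120, on the nose without contact. Easing down in 1 mm steps past the key's top.

send_rows --rot '[[0,0,0],[0,0,0],[0,0,0],[0,0,0],[0,0,0]]' --delta_pos '[[0,0.025,0],[0,0.05,0],[0,0.07,0],[0,0.08,0],[0,0.08,0]]' --grip '[1,1,1,1,1]'

```text
clock: 25.35
tcp_pos: [0.5759, 0.0809, 0.1288]
tcp_rot: [-0.597, 0.597, 0.379, -0.379]
force: [0.9, -1.1, -0.2]
opening: 0.0378
```

send_rows --rot '[[0,0,0],[0,0,0],[0,0,0],[0,0,0]]' --delta_pos '[[0,0.02,0],[0,0.04,0],[0,0.05,0],[0,0.05,0]]' --grip '[1,1,1,1]'

```text
clock: 25.85
tcp_pos: [0.576, 0.0809, 0.1269]
tcp_rot: [-0.597, 0.597, 0.379, -0.379]
force: [0.2, -1.2, -0.8]
opening: 0.0379
```

send_rows --rot '[[0,0,0],[0,0,0],[0,0,0],[0,0,0],[0,0,0],[0,0,0],[0,0,0]]' --delta_pos '[[0,0.03,0],[0,0.06,0],[0,0.09,0],[0,0.115,0],[0,0.135,0],[0,0.145,0],[0,0.145,0]]' --grip '[1,1,1,1,1,1,1]'

```text
clock: 26.72
tcp_pos: [0.576, 0.0809, 0.121]
tcp_rot: [-0.597, 0.597, 0.379, -0.379]
force: [0.8, -1.9, 0.5]
opening: 0.0373
```

send_rows --rot '[[0,0,0],[0,0,0],[0,0,0]]' --delta_pos '[[0,0.015,0],[0,0.03,0],[0,0.03,0]]' --grip '[1,1,1]'

```text
clock: 27.1
tcp_pos: [0.576, 0.081, 0.1207]
tcp_rot: [-0.597, 0.597, 0.379, -0.379]
force: [-1.4, -2.6, 8.5]
opening: 0.0378
```

Stopped at the expected seat height with 8.5 N, so it is home. Releasing and backing off.

send_rows --rot '[[0,0,0],[0,0,0],[0,0,0],[0,0,0],[0,0,0],[0,0,0],[0,0,0],[0,0,0],[0,0,0],[0,0,0]]' --delta_pos '[[0,0,0],[0,0,0],[0,0,0],[0,0,0],[0,0,0],[0,-0.5,0],[0,-1.2,0],[0,-2,0],[0,-2,0],[0,-2,0]]' --grip '[0,0,0,0,0,0,0,0,0,0]'

```text
clock: 28.35
tcp_pos: [0.5759, 0.0808, 0.2004]
tcp_rot: [-0.597, 0.597, 0.379, -0.379]
force: [-0.5, 0.6, -0.9]
opening: 0.0853
```

Run:
```python
from h import *
im,d,P=shot('wrist');cv2.imwrite('pics/w9.png',im)
p,M,s=tool();print(s['clock'],p.round(4),s['force'].round(2),s['opening'])
c=cam('wrist',P);X=cloud('wrist',d,P);n=np.array([.5755,.0824]);rr=np.hypot(X[...,0]-n[0],X[...,1]-n[1])
for nm,a,b,z in [('key',.0145,.0185,.119),('mid',.0215,.0228,.109),('wide',.0255,.0275,.096),('nose',.006,.009,.127)]:
    q=(rr>a)&(rr<b)&(X[...,2]<.14);t=X[q];k=abs(t[:,2]-z)<.004;print(nm,z,np.nanpercentile(t[:,2],[10,50,90]).round(4),k.sum(),'slope',np.linalg.lstsq(np.c_[t[k][:,:2]-n,np.ones(k.sum())],t[k][:,2],rcond=None)[0][:2].round(3))
m=c[0];u=cv2.projectPoints(np.array([[.5755,.0824,.11]]),cv2.Rodrigues(c[1].T)[0],-c[1].T@c[2],m['intrinsics'],m['dist_coeffs'])[0].ravel().astype(int)
cv2.imwrite('pics/crop9.png',cv2.resize(im[u[1]-60:u[1]+60,u[0]-70:u[0]+70],None,fx=5,fy=5,interpolation=cv2.INTER_CUBIC))
```

```text
28.4 [0.5756 0.0808 0.1998] [-0.1   0.2  -1.07] 0.08550844181987662
key 0.119 [0.118  0.1189 0.1197] 655 slope [-0.001 -0.001]
mid 0.109 [0.108  0.1089 0.1096] 197 slope [0.005 0.   ]
wide 0.096 [0.0948 0.0958 0.0967] 307 slope [-0.002  0.002]
nose 0.127 [0.126  0.1268 0.1277] 230 slope [-0.017 -0.012]
```

View pics/crop9.png

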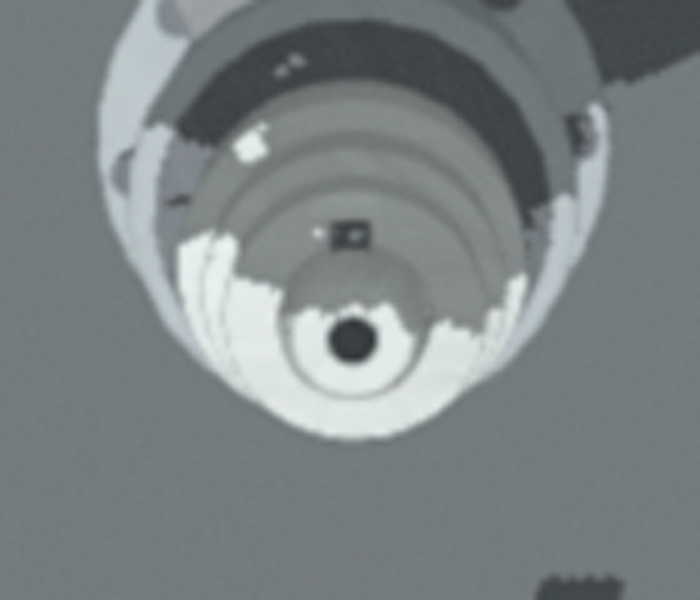

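All three spacers are stacked and flat, with the keyway over the key (crop (350,235)). The top faces read 0.0958, 0.1089 and 0.1189 m, against 0.096, 0.109 and 0.119 expected. The gripper is clear, so I am handing in.

```bash
python3 -c "
from rig import r
print(r.finish_job())"
```

```text
the job is handed in; nothing more can be done
None
```

The spacer pack is built on the spindle and handed in: wide at the bottom, middle next, keyed on top. It was finished at about 28 s of the 72 s allowed.

- **Fitting:** Each spacer was eased down in small steps, with end readings of 5–9 N once it was home. I found the key's direction in the wrist image, about 0.37–0.42 rad from the front toward +y. Having turned the keyed spacer to match in the air, I did not need to search for it under a push; it went over the key with no measurable resistance.
- **Last checks:** By wrist-camera depth, the top faces were within 0.2 mm of the expected heights. They were flat to about 0.005 rad, and the gripper was open about 80 mm above where it let go.
- **Disagreements:**
    - The top and wrist cameras differed by a constant 2 mm or so. I worked relative to the wrist camera.
    - Three circle fits were off: on the wide spacer once seated, on the keyed spacer's bore in the gripper, and on its rim above the nose. I left them out and used the other fits, the nose hole and the arm's measured position instead.
- **Not checked:** I did not re-measure the bystanders at the end, though no move was planned near them. I also did not re-measure how well the finished pack is centred.

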